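Load the texture panel and close the guarded hold-down

ROBOT

A 7-joint arm with a two-finger parallel gripper is mounted at the origin on the work surface. World frame = base frame: x ahead of the robot, y to its left, z up, the work surface at z = 0. Lengths are in m, angles in rad, forces in N, time in s.
With the tool pointing down it reaches from about 0.425 to 0.925 m from the base axis. Payload 6.8 kg.
Tool frame: the origin (TCP) lies on the centre line of the jaws, within the pads' length; the fingertips stand 14 mm ahead of it and the grasp point (between the pads) lies 5 mm behind it (r.nose_length is the distance from the TCP to the fingertips, in m); z points along the fingers, y is the direction in which the jaws open and shut (so a half turn about z gives the same grasp; the last joint's range is limited). The gripper opens to 85 mm and grips with 20 to 120 N. Pads are 22 mm wide; open, the fingers measure 114 mm over their backs; the gripper's body (76 mm by 85 mm) begins 54 mm behind the grasp point. The pads swing forward as they close: fully open they stand 13 mm farther back than shut.
Start: joints at [1.06, 0.477, 0.022, 1.555, -0.011, 1.109, -0.083], TCP at [0.265, -0.621, 0.245] pointing down, gripper open.
Joint ranges: [-2.96, 2.96], [-0.34, 2.1], [-1.41, 1.46], [0.24, 2.44], [-1.37, 4.51], [0.17, 1.92], [-2.96, 2.96]. Speed limits (rad/s): [2.39, 2.39, 3.14, 3.14, 3.14, 3.14, 3.14].

INTERFACE

Orientations are given as a rotation vector (axis times angle).
In Python, from bench import r, imaging, look_for, outline_of gives the robot as it stands. The module is installed in compiled form; this text tells all that it offers.
- The arm moves only by the tool carry_out, never from a script. Its arguments are lists of equal length, an entry for each row: "offset": the shift along the tool's x, y, z as a fraction of full scale, a list of three; "turn": the turn, a rotation vector about the tool's x, y, z as a fraction of full scale, a list of three. A call has 1 to 8 rows; each row is the pose to reach, as a shift and turn from the pose commanded when the call began, along the tool's axes at that moment; what a row does not reach only later rows make up. Full scale, the value 1, is 0.5 m for a shift and 1.5 rad for a turn. A row lasts 1/10 s, in which the tool goes at most 50 mm and 8.59 degrees, less where a joint would pass 70% of its speed; a pose out of reach is approached as far as the arm can. A call with a number of a shift or a turn outside -1 to 1 is refused whole. A call with a gripper value outside its range is refused whole. "hand" is the closure, from 0 (fully open) to 1 (shut), set as the call begins (left out, the last holds). The fingers move at their own pace and stop on an object; "force" is the grip in N (left out, the last holds). Time passes only in rows, so rows that repeat a pose let the fingers close. It gives the time, the measured TCP pose, the force and the opening at its end, in the units of the state.
- r.get_obs(): the state, without advancing time (a new reading comes with each control period).
- imaging.grab_frame(name): name is "side" or "top" or "wrist"; returns a dict with "pixels" (384x512x3 uint8, red, green, blue), "fx", "fy", "cx", "cy" (pixels), "k1" (the pictures are not rectified: a ray, as slopes to the right and down, at radius r is drawn at 1 + k1 r^2 times it, then the intrinsics apply), "R" (3x3) and "t" (3): a world point X has camera coordinates R X + t. Camera axes: x right, y down, z forward; pixel columns grow to the right and rows downward; lengths in m; the calibration is good to about 2 mm. A picture is of the moment at which its call begins. There is no depth.
- r.hand_in(): hands the job in, once; it reports no verdict.
Trained networks look in the newest picture that a camera, given by its name, has taken for a name from the list of things; names that differ only in an ending like _2 or _b are one class to them, and where a whole thing is asked for, a point or a joint stands for the part that bears it (a point fixed in the world has none). Each returns a list of dicts, best first, with "score" (0 to 1); they miss things now and then, are a little off and sometimes report something else, mostly with a low value. They report only what shows in the picture. A call takes as long as a camera call. They do not tell look-alikes from the thing itself.
- look_for(query, camera): "xyz" ([x, y, z] in m, in the coordinates of the camera as it stood for that picture, good to about 4 mm: the middle of the surface that is visible of it).
- outline_of(query, camera): "region" (384x512 bool, what is visible of it).
The state is a dict: "clock": time; "joints": joint angles; "qvel": joint speeds; "tau": joint torques, N m; "tcp_pos": TCP position; "orientation": TCP orientation; "contact_force": force on the tool from outside, world axes, zero at the start; "moment": the same for the moment, N m; "grip_width": finger opening in m.
Only numpy, scipy, OpenCV 4.12 (cv2) and the standard library are available. Lean on these libraries where they do the work, as an engineer would, in place of code of your own. Each camera call takes 0.05 s, during which the arm holds its last target. There are 200 camera calls.

TASK

Push the white plaster panel along the bed of the jig with the fingertips, without lifting it, until it rests against the stop bar under the guard. Then reach down through the window of the yellow guard, without ever touching the guard, press the red lever all the way down, leave it down and withdraw. Leave everything else on the table where it is.

Things in the scene. Friction and masses are not known exactly. Their poses are not given: they have to be found in the camera images.
- jig: Workshop jig, fixed to the table for the run: plywood bed 12 mm thick, 160 mm wide, from x = -195 to +150 mm in its own frame. Origin: on the table, under the bed's centre line; +x points along the bed from the open loading end (robot side) to the guard; z up. Two wooden side rails (inner faces at y = +-62 mm, tops 24 mm above the table, from x = -195 to +60 mm) guide the panel. Aluminium stop bar across the bed with its near face at x = +60 mm.
- panel: White plaster panel with combed arcs, 150 (x, along the bed) x 120 x 18 mm, 0.2 to 0.4 kg, loose, lying flat on the bed between the rails (2 mm play each side), short of the stop. Origin: centre of its underside (12 mm above the table). Against the stop its origin is at x = -15 mm in the jig's frame (near edge at x = -90 mm); it starts 40 to 70 mm short of that. Slides along the bed with a few newtons.
- guard: Guard on the jig, same origin and axes as the jig: yellow top frame 6 mm thick, top 120 mm above the table, from x = -14 to +145 mm, 160 mm wide, on yellow posts with clear side and front panes; the panel passes under the front pane (48 mm above the table). The frame has one rectangular window, open upwards, over the lever.
- window (a point): Centre of the guard's window at the level of the frame's top face (120 mm above the table). The opening is 84 mm along the jig's x by 84 mm along its y.
- lever_pad (a point): Centre of the top face of the lever's red pad, 30 mm (x) x 34 mm (y), seen through the window. Lever raised: 112 mm above the table at x = +50 mm in the jig's frame; fully down: 90 mm above the table at x = +42 mm.
- lever (a joint): Angle of the red hold-down lever (rad): 0 fully raised, 0.30 fully down (end stop); starts between 0 and 0.05. Its hinge runs across the bed at x = +120 mm, 75 mm above the table in the jig's frame. Stiff hinge: pressing the pad takes about 7 N, and it stays where it is left. Fully down, its rubber foot (at x = +30 mm) stands about 1 mm over a seated panel; it blocks a panel that is not yet in.
- cup: blue ceramic cup, 72 mm across, 85 high; loose bystander; origin at the centre of its underside
- jar: amber jar with white cap, 56 mm across, 70 high; loose bystander; origin at the centre of its underside
- bottle: clear water bottle with blue label, 64 mm across, 200 high; loose bystander; origin at the centre of its underside
- dish: white plastic dish, 170 mm across, 30 high; loose bystander; origin at the centre of its underside
- comb: white notched texture comb with a blue back, about 82 x 100 mm, 14 high, lying flat; loose bystander; origin at the centre of its underside
- knife: palette knife (spatula), 200 mm long, lying flat; loose bystander; origin on its underside
- block: cork sanding block 90 x 60 x 30 mm; loose bystander; origin at the centre of its underside
There are look-alikes about, which are no part of the job. There is more than one size of the panel; the job needs the smallest.

How it is judged:
By the outcome, as a careful person would: the job done as asked, in the order asked, and still so for the second after the job is handed in, with the robot touching nothing.
It also fails if it takes over 45 s, if anything falls off the work surface, if the arm or the gripper's body presses on something with over 40 N, if the wrist force passes 120 N, or if a joint passes its speed limit or range.

## Working session

There is one attempt and no reset: what is moved stays moved. The work goes in short steps, Python scripts to look and compute and a tool call to move; the robot and the scene stay as the last step left them, time stands still between calls to the robot, and variables do not carry over. Pictures are saved under pics/ and viewed, about 8 in all and at most 12, crops included, and the job is handed in when it is done.

Besides the shell and the picture viewer there is one more tool, called by a JSON object that holds its "method" and its "body". carry_out: Moves the arm, as the interface text tells. Shift numbers are shares of 0.5 m and turn numbers shares of 1.5 rad, none past 1 either way. Its arguments: {"type":"object","properties":{"offset":{"type":"array","items":{"type":"array","items":{"type":"number","minimum":-1,"maximum":1}}},"turn":{"type":"array","items":{"type":"array","items":{"type":"number","minimum":-1,"maximum":1}}},"hand":{"type":"number"},"force":{"type":"number"}},"required":["offset","turn"]}

```bash
mkdir -p pics; cat > h.py <<'E'
import numpy as np, cv2
from bench import r, imaging, look_for, outline_of
def K(f): return np.array([[f['fx'],0,f['cx']],[0,f['fy'],f['cy']],[0,0,1.]]), np.array([f['k1'],0,0,0,0.])
def proj(f,X):
    k,d=K(f); return cv2.projectPoints(np.atleast_2d(np.array(X,float)),cv2.Rodrigues(f['R'])[0],f['t'],k,d)[0].reshape(-1,2)
def unproj(f,uv,z):
    k,d=K(f); n=cv2.undistortPoints(np.array(uv,float).reshape(-1,1,2),k,d).reshape(-1,2)
    D=np.c_[n,np.ones(len(n))]@f['R']; C=-f['R'].T@f['t']
    return C+D*((z-C[2])/D[:,2])[:,None]
def w(f,p): return f['R'].T@(np.array(p)-f['t'])
E
cat > a.py <<'E'
from h import *
np.set_printoptions(precision=4,suppress=True)
o=r.get_obs();print(o['clock'],o['tcp_pos'],o['orientation'],o['grip_width'],o['contact_force'],r.nose_length)
F={}
for c in('top','side'):
    f=imaging.grab_frame(c);F[c]=f
    for q in('jig','panel','guard','window','lever_pad','cup','jar','bottle','dish','comb','knife','block'):
        for d in look_for(q,c)[:4]:
            p=w(f,d['xyz']);print(c,q,round(d['score'],2),p,proj(f,p)[0].round())
    cv2.imwrite(f'pics/{c}0.png',f['pixels'][:,:,::-1])
a=np.vstack([F['top']['pixels'],]);
cv2.imwrite('pics/top0b.png',cv2.resize(a[:,:,::-1],(800,600),interpolation=cv2.INTER_CUBIC))
E
python3 a.py
```

```text
0.0 [ 0.2643 -0.6205  0.2443] [-3.0764 -0.6281  0.0008] 0.08496771124517584 [0.7014 0.2262 0.048 ] 0.014
top jig 0.72 [0.6444 0.0363 0.0877] [254. 140.]
top panel 0.77 [0.5423 0.0589 0.0299] [249. 170.]
top panel 0.75 [0.1654 0.3219 0.019 ] [182. 271.]
top panel 0.65 [ 0.4418 -0.4511  0.0028] [382. 193.]
top guard 0.64 [0.6896 0.014  0.124 ] [260. 125.]
top guard 0.5 [0.6273 0.4434 0.132 ] [142. 145.]
top guard 0.48 [ 0.4409 -0.4526  0.0033] [382. 193.]
top window 0.81 [0.6859 0.0178 0.123 ] [259. 126.]
top lever_pad 0.65 [0.6619 0.0233 0.1079] [258. 134.]
top lever_pad 0.61 [0.3882 0.4263 0.0328] [153. 212.]
top cup 0.7 [ 0.5819 -0.1186  0.0305] [295. 158.]
top jar 0.54 [0.6876 0.1673 0.0669] [219. 131.]
top jar 0.35 [0.6873 0.0132 0.1237] [260. 126.]
top bottle 0.69 [0.6262 0.4449 0.13  ] [142. 145.]
top dish 0.97 [ 0.6306 -0.4681  0.0139] [384. 145.]
top comb 0.85 [ 0.4409 -0.4498  0.0017] [382. 194.]
top knife 0.67 [0.4641 0.497  0.0072] [136. 194.]
top block 0.96 [0.3857 0.4254 0.0328] [153. 213.]
side jig 0.59 [0.6393 0.0778 0.0713] [201. 198.]
side jig 0.26 [0.6555 0.0341 0.10
[... 241 characters left out ...]
872 0.1908 0.0454] [177. 220.]
side lever_pad 0.58 [0.6524 0.0316 0.1058] [201. 182.]
side cup 0.55 [ 0.5686 -0.0907  0.0585] [233. 179.]
side jar 0.68 [0.6873 0.1914 0.043 ] [177. 221.]
side jar 0.43 [0.6592 0.0319 0.1055] [199. 182.]
side bottle 0.63 [0.6347 0.4714 0.0994] [158. 262.]
side dish 0.84 [ 0.6315 -0.4963  0.0169] [244. 142.]
side dish 0.55 [0.6333 0.4702 0.1012] [158. 261.]
side comb 0.72 [0.658  0.0329 0.1076] [199. 182.]
side comb 0.56 [ 0.4352 -0.4493  0.0044] [284. 153.]
side knife 0.64 [0.4693 0.5035 0.0004] [212. 305.]
side block 0.73 [0.6303 0.4735 0.0996] [159. 262.]
side block 0.64 [0.3825 0.4419 0.0265] [247. 288.]
side block 0.46 [ 0.4365 -0.4475  0.0049] [284. 153.]
```

View pics/top0b.png

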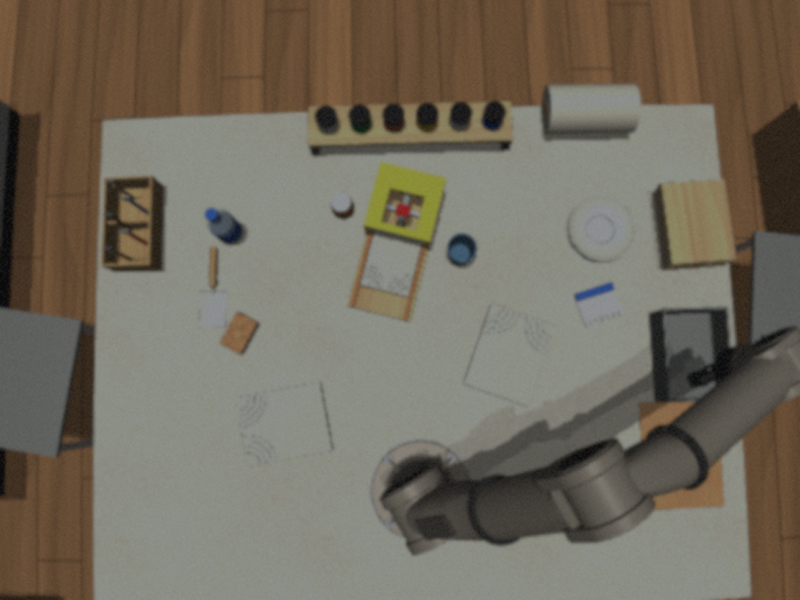

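View pics/side0.png

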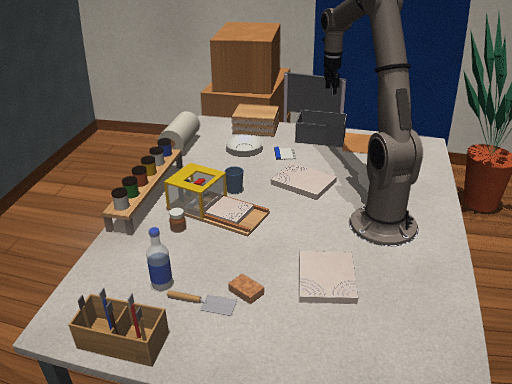

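The panels are at top px (249,170) inside the jig rails, and at (182,271) and (325,228) loose on the table, both larger. The one in the jig fits as the smallest, and it lies between the rails short of the guard. Next I'll move for a wrist close-up.

```bash
cat >> h.py <<'E'
from scipy.spatial.transform import Rotation as Ro
def plan(pos,yaw,base=None):
    """offset/turn fractions from current pose to TCP pos, tool down, tool x at yaw"""
    o=r.get_obs(); Rc=Ro.from_rotvec(o['orientation']).as_matrix()
    Rt=np.array([[np.cos(yaw),np.sin(yaw),0],[np.sin(yaw),-np.cos(yaw),0],[0,0,-1]])
    print('off',(Rc.T@(np.array(pos)-o['tcp_pos'])/.5).round(4),'turn',(Ro.from_matrix(Rc.T@Rt).as_rotvec()/1.5).round(4))
E
python3 - <<'E'
from h import *
np.set_printoptions(precision=4,suppress=True)
f=imaging.grab_frame('wrist');o=r.get_obs();Rc=Ro.from_rotvec(o['orientation']).as_matrix()
print(Rc.T@(-f['R'].T@f['t']-o['tcp_pos']),Rc.T@f['R'].T, f['fx'])
plan([.50,.06,.32],-.279)
E
```

```text
[ 0.0781 -0.0006 -0.1285] [[-0.0004 -0.9533 -0.3019]
 [ 1.     -0.0003 -0.0004]
 [ 0.0003 -0.3019  0.9533]] 300.959189430151
off [ 0.9669 -1.0685 -0.1493] turn [ 0.     -0.      0.4545]
```

{"method": "carry_out", "body": {"offset": [[0.5,-0.55,-0.08],[0.5,-0.55,-0.08],[0.5,-0.55,-0.08],[0.5,-0.55,-0.08],[0.5,-0.55,-0.08],[0.5,-0.55,-0.08],[0.5,-0.55,-0.08],[0.5,-0.55,-0.08]], "turn": [[0,0,-0.8],[0,0,-0.8],[0,0,-0.8],[0,0,-0.8],[0,0,-0.8],[0,0,-0.8],[0,0,-0.8],[0,0,-0.8]], "hand": 1}}

```text
clock: 2.15
tcp_pos: [0.3885, -0.2656, 0.2863]
orientation: [2.172, 2.268, 0.001]
contact_force: [-0.8, 0.3, -0.7]
grip_width: -0.0001
```

```bash
python3 -c "
from h import *
print(r.get_obs()['joints'],r.get_obs()['tcp_pos']);plan([.52,.05,.28],2.863)"
```

```text
[ 0.80276945  0.11754141 -0.36127087  1.95648509  0.04661621  1.07410938
  0.4650648 ] [ 0.38845185 -0.26564868  0.2862541 ]
off [0.6193 0.2902 0.0128] turn [ 8.000e-04  8.000e-04 -8.325e-01]
```

{"method": "carry_out", "body": {"offset": [[0.62,0.29,0.01],[0.62,0.29,0.01],[0.62,0.29,0.01],[0.62,0.29,0.01],[0.62,0.29,0.01],[0.62,0.29,0.01],[0.62,0.29,0.01],[0.62,0.29,0.01]], "turn": [[0,0,-0.83],[0,0,-0.83],[0,0,-0.83],[0,0,-0.83],[0,0,-0.83],[0,0,-0.83],[0,0,-0.83],[0,0,-0.83]]}}

```text
clock: 2.95
tcp_pos: [0.523, 0.0516, 0.281]
orientation: [0.506, 3.099, 0.007]
contact_force: [-0.5, -0.3, -0.9]
grip_width: -0.0002
```

```bash
python3 - <<'E'
from h import *
np.set_printoptions(precision=4,suppress=True)
f=imaging.grab_frame('wrist')
for q in('panel','guard','window','lever_pad','jig'):
    for d in look_for(q,'wrist')[:3]:
        p=w(f,d['xyz']);print(q,round(d['score'],2),p,proj(f,p)[0].round())
np.save('wf.npy',f,allow_pickle=True)
print(r.get_obs()['joints'])
cv2.imwrite('pics/w1.png',cv2.resize(f['pixels'][:,:,::-1],(800,600),interpolation=cv2.INTER_CUBIC))
E
```

```text
panel 0.96 [0.54   0.0601 0.0297] [265. 166.]
panel 0.58 [ 0.3512 -0.1751  0.0232] [33. 82.]
guard 0.89 [0.6118 0.0581 0.1169] [286. 246.]
window 0.94 [0.6123 0.0555 0.1135] [283. 246.]
jig 0.88 [0.5477 0.068  0.0233] [272. 169.]
[ 0.4151  0.2713 -0.7299  1.8355  0.2017  1.1103  0.8396]
```

View pics/w1.png

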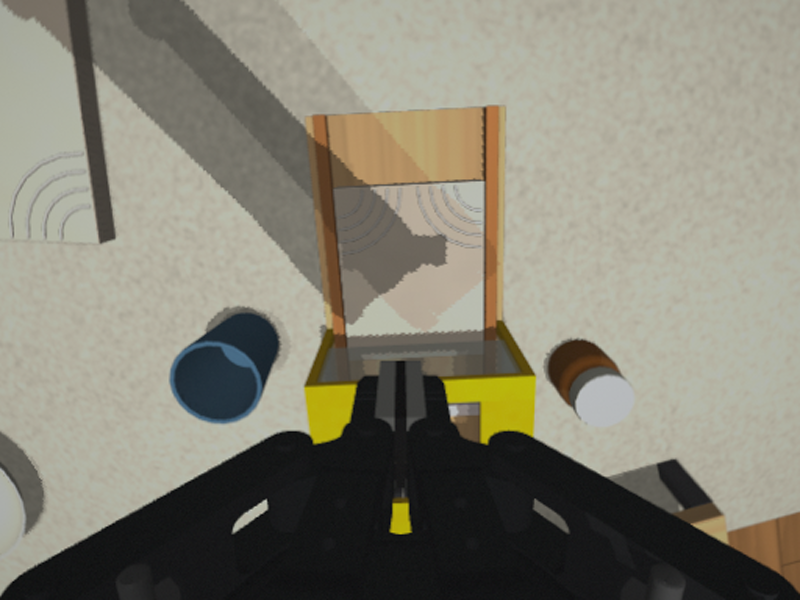

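```bash
python3 - <<'E'
from h import *
from scipy.optimize import least_squares as ls
np.set_printoptions(precision=4,suppress=True)
f=np.load('wf.npy',allow_pickle=True).item()
uv=np.array([[305,387],[534,376],[333,187],[485,181.5]])*.64
J=lambda p,P:np.c_[p[0]+np.cos(p[2])*P[:,0]-np.sin(p[2])*P[:,1],p[1]+np.sin(p[2])*P[:,0]+np.cos(p[2])*P[:,1],P[:,2]]
print('frame',unproj(f,uv[:2],.12),np.linalg.norm(np.diff(unproj(f,uv[:2],.12),axis=0)))
a=unproj(f,uv[2:],.030);print('panel',a,np.linalg.norm(a[1]-a[0]))
b=unproj(f,np.array([[306,117],[505,105]])*.64,.012);print('bed',b,np.linalg.norm(b[1]-b[0]))
b2=unproj(f,np.array([[316,116],[494,106]])*.64,.024);print('bed',b2,np.linalg.norm(b2[1]-b2[0]))
def P(p): return np.array([[-.014,-.08,.12],[-.014,.08,.12],[p[3],-.06,.03],[p[3],.06,.03],[-.195,-.08,.012],[-.195,.08,.012]])
U=np.vstack([uv,np.array([[306,117],[505,105]])*.64])
s=ls(lambda p:(proj(f,J(p,P(p)))-U).ravel(),[.614,.037,-.279,-.14])
p=s.x;print(p,s.fun.reshape(-1,2))
np.save('jig.npy',p)
print('pad, window', J(p,np.array([[.05,0,.112],[.0655,0,.12]])))
# overlay
im=cv2.resize(f['pixels'][:,:,::-1],(800,600))
for q in ([-.195,.062,.024],[-.195,-.062,.024],[.06-.074,.062,.024],[-.014,.08,.12],[-.014,-.08,.12],[p[3],-.06,.03],[p[3]+.15,.06,.03],[-.195,.08,.012],[-.195,-.08,.012]):
    cv2.circle(im,tuple((proj(f,J(p,np.array([q])))[0]/.64).astype(int).tolist()),4,(0,0,255),1)
c=im[80:420,270:570];cv2.imwrite('pics/ov.png',cv2.resize(c,None,fx=1.7,fy=1.7))
E
```

```text
frame [[ 0.5803 -0.0347  0.12  ]
 [ 0.6228  0.1171  0.12  ]] 0.15758868929734174
panel [[0.4637 0.0182 0.03  ]
 [0.4979 0.1333 0.03  ]] 0.12003829811491128
bed [[0.4065 0.0146 0.012 ]
 [0.4481 0.1669 0.012 ]] 0.15784638959430536
bed [[0.4096 0.024  0.024 ]
 [0.4462 0.1559 0.024 ]] 0.13687691258048185
[ 0.6151  0.0375 -0.2758 -0.1396] [[-0.9889 -0.1236]
 [ 1.2633  0.1039]
 [-0.0652  0.649 ]
 [-0.1424 -0.6392]
 [-0.9426 -0.4108]
 [ 0.8319  0.7055]]
pad, window [[0.6632 0.0239 0.112 ]
 [0.6781 0.0197 0.12  ]]
```

View pics/ov.png

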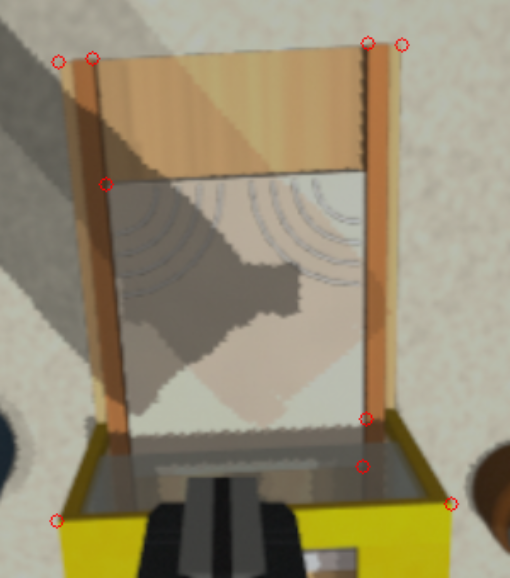

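```bash
cat >> h.py <<'E'
def jp(x,z,y=0):
    p=np.load('jig.npy');return [p[0]+np.cos(p[2])*x-np.sin(p[2])*y,p[1]+np.sin(p[2])*x+np.cos(p[2])*y,z]
YAW=np.pi-.2758
E
python3 -c "
from h import *
plan(jp(-.175,.10),YAW);plan(jp(-.175,.033),YAW);print(jp(-.175,.033))"
```

```text
off [0.1696 0.0292 0.3605] turn [-0.0006  0.0001 -0.0455]
off [0.1697 0.0293 0.4945] turn [-0.0006  0.0001 -0.0455]
[np.float64(0.4466977066059103), np.float64(0.08520622102476054), 0.033]
```

{"method": "carry_out", "body": {"offset": [[0.17,0.03,0.36],[0.17,0.03,0.36],[0.17,0.03,0.36],[0.17,0.03,0.36],[0.17,0.03,0.36],[0.17,0.03,0.36],[0.17,0.03,0.36]], "turn": [[0,0,-0.045],[0,0,-0.045],[0,0,-0.045],[0,0,-0.045],[0,0,-0.045],[0,0,-0.045],[0,0,-0.045]]}}

```text
clock: 3.95
tcp_pos: [0.4485, 0.0865, 0.1016]
orientation: [0.429, 3.109, 0.001]
contact_force: [0.6, 0.5, 1.5]
grip_width: -0.0001
```

```bash
python3 -c "
from h import *
plan(jp(-.175,.033),YAW)
o=r.get_obs();print(o['tcp_pos'],o['qvel'].round(3) if hasattr(o['qvel'],'round') else o['qvel'],o['joints'])"
```

```text
off [ 0.0033 -0.0036  0.1373] turn [0.0007 0.0019 0.0012]
[0.44854449 0.08647563 0.10164908] [ 0.007 -0.009 -0.005 -0.008  0.002 -0.002 -0.001] [ 0.24991506  0.41352582 -0.6836311   2.15189837  0.40638794  0.7002842
  0.58868618]
```

{"method": "carry_out", "body": {"offset": [[0.003,-0.003,0.07],[0.003,-0.003,0.11],[0.003,-0.003,0.137],[0.003,-0.003,0.137],[0.003,-0.003,0.137]], "turn": [[0,0,0.001],[0,0,0.001],[0,0,0.001],[0,0,0.001],[0,0,0.001]]}}

```text
clock: 4.45
tcp_pos: [0.4459, 0.086, 0.0327]
orientation: [0.428, 3.111, 0.001]
contact_force: [-0.4, -0.2, -0.3]
grip_width: 0.0004
```

```bash
python3 -c "
from h import *
plan(jp(-.12,.032),YAW);plan(jp(-.101,.032),YAW)
f=imaging.grab_frame('wrist');cv2.imwrite('pics/w2.png',f['pixels'][:,:,::-1])"
```

```text
off [-0.1119 -0.0013  0.0016] turn [0.0005 0.001  0.0015]
off [-0.1499 -0.0014  0.0016] turn [0.0005 0.001  0.0015]
```

View pics/w2.png

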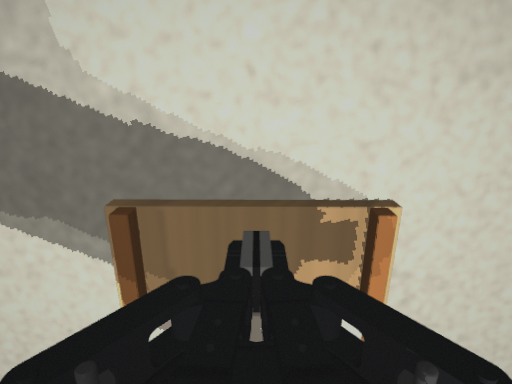

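Fingertips (px 256,235) sit on the bed, centred between the rails and behind the panel. I'll push slowly.

{"method": "carry_out", "body": {"offset": [[-0.02,-0.001,0.001],[-0.035,-0.001,0.001],[-0.05,-0.001,0.001],[-0.065,-0.001,0.001],[-0.08,-0.001,0.001],[-0.095,-0.001,0.001],[-0.11,-0.001,0.001],[-0.11,-0.001,0.001]], "turn": [[0,0,0],[0,0,0],[0,0,0],[0,0,0],[0,0,0],[0,0,0],[0,0,0],[0,0,0]]}}

```text
clock: 5.3
tcp_pos: [0.4993, 0.0701, 0.0313]
orientation: [0.429, 3.111, 0.001]
contact_force: [-0.1, 0.9, -0.7]
grip_width: -0.0
```

```bash
python3 -c "
from h import *
plan(jp(-.101,.032),YAW)"
```

```text
off [-0.0386  0.0004 -0.0013] turn [0.0005 0.001  0.0013]
```

{"method": "carry_out", "body": {"offset": [[-0.01,0,-0.001],[-0.02,0,-0.001],[-0.028,0,-0.001],[-0.032,0,-0.001],[-0.034,0,-0.001]], "turn": [[0,0,0],[0,0,0],[0,0,0],[0,0,0],[0,0,0]]}}

```text
clock: 5.8
tcp_pos: [0.5141, 0.0659, 0.0318]
orientation: [-0.427, -3.112, 0.0]
contact_force: [-1.3, -0.0, -0.3]
grip_width: -0.0001
```

{"method": "carry_out", "body": {"offset": [[-0.002,0,0],[-0.004,0,0],[-0.004,0,0]], "turn": [[0,0,0],[0,0,0],[0,0,0]]}}

```text
clock: 6.1
tcp_pos: [0.5161, 0.0654, 0.0318]
orientation: [0.427, 3.112, -0.0]
contact_force: [-1.7, 0.4, -0.9]
grip_width: -0.0002
```

{"method": "carry_out", "body": {"offset": [[-0.002,0,0],[-0.004,0,0],[-0.004,0,0]], "turn": [[0,0,0],[0,0,0],[0,0,0]]}}

```text
clock: 6.4
tcp_pos: [0.517, 0.0651, 0.0318]
orientation: [-0.426, -3.111, 0.001]
contact_force: [-5.0, 0.7, 2.8]
grip_width: 0.0002
```

{"method": "carry_out", "body": {"offset": [[-0.003,0,0],[-0.005,0,0],[-0.005,0,0],[-0.005,0,0]], "turn": [[0,0,0],[0,0,0],[0,0,0],[0,0,0]]}}

```text
clock: 6.8
tcp_pos: [0.5171, 0.0651, 0.0316]
orientation: [-0.424, -3.108, 0.002]
contact_force: [-11.3, 2.0, 8.5]
grip_width: -0.0
```

```bash
python3 -c "
from h import *
o=r.get_obs();p=np.load('jig.npy');d=np.array(o['tcp_pos'][:2])-p[:2];print(d@[np.cos(p[2]),np.sin(p[2])],d@[-np.sin(p[2]),np.cos(p[2])],o['contact_force'])"
```

```text
-0.10173857634755659 -0.00015191674815709215 [-11.29709876   1.95824486   8.45689283]
```

Stalled at 11 N at the expected place. I'll back off, rise and check.

{"method": "carry_out", "body": {"offset": [[0.012,0,0],[0.03,0,0],[0.06,0,0],[0.1,0,-0.05],[0.1,0,-0.15],[0.1,0,-0.25],[0.1,0,-0.35],[0.1,0,-0.45]], "turn": [[0,0,0],[0,0,0],[0,0,0],[0,0,0],[0,0,0],[0,0,0],[0,0,0],[0,0,0]]}}

```text
clock: 7.6
tcp_pos: [0.4719, 0.0776, 0.259]
orientation: [0.427, 3.111, -0.0]
contact_force: [1.2, -0.6, 0.2]
grip_width: 0.0001
```

{"method": "carry_out", "body": {"offset": [[0.03,0,-0.1],[0.03,0,-0.1],[0.03,0,-0.1]], "turn": [[0,0,0],[0,0,0],[0,0,0]]}}

```text
clock: 7.9
tcp_pos: [0.4583, 0.0817, 0.3082]
orientation: [0.427, 3.108, -0.001]
contact_force: [-0.8, 0.0, -0.4]
grip_width: -0.0001
```

```bash
python3 - <<'E'
from h import *
f=imaging.grab_frame('wrist');np.save('wf2.npy',f,allow_pickle=True)
im=cv2.resize(f['pixels'][:,:,::-1],(800,600),interpolation=cv2.INTER_CUBIC)
for q in ((-.09,.03,.06),(-.09,.03,-.06),(-.014,.12,.08),(-.014,.12,-.08),(-.195,.024,.062)):
    cv2.circle(im,tuple((proj(f,jp(*q))[0]/.64).astype(int).tolist()),4,(0,0,255),1)
cv2.imwrite('pics/w3.png',im)
for x in (.05,): plan(jp(.045,.26),YAW)
o=r.get_obs();print(o['contact_force'],o['tcp_pos'])
for d in look_for('lever_pad','wrist')+look_for('window','wrist'): print(d['score'],w(f,d['xyz']))
g=imaging.grab_frame('top')
for d in look_for('lever_pad','top')+look_for('window','top'): print(d['score'],w(g,d['xyz']))
print(jp(.05,.112))
E
```

```text
off [-0.4167  0.0009  0.0939] turn [-0.0005  0.0009  0.0015]
[-0.75738779 -0.40036226 -0.28988047] [0.45758765 0.08119876 0.30664284]
0.8 [0.68879308 0.01789223 0.08904375]
0.84 [ 0.5942331  -0.00374431  0.07271314]
0.68 [0.69570992 0.00439486 0.12363237]
[np.float64(0.6631930982838077), np.float64(0.02393024382134241), 0.112]
```

View pics/w3.png

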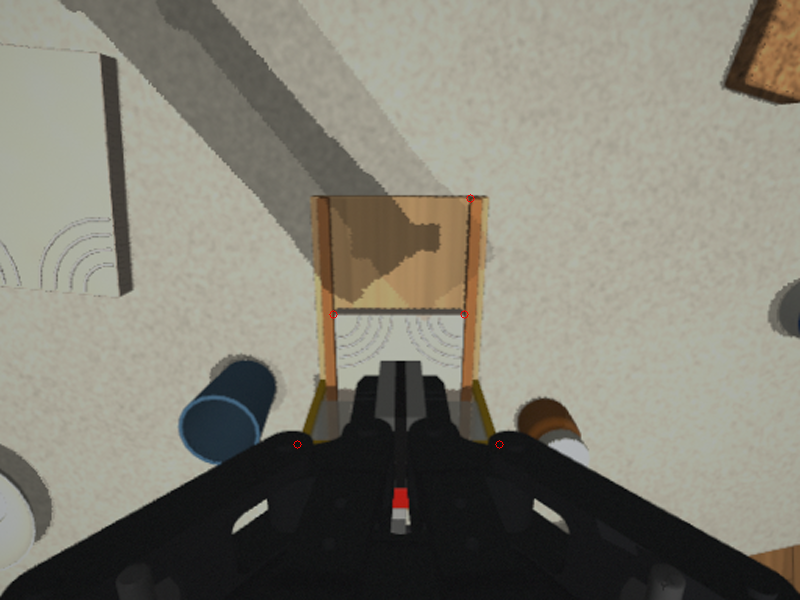

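Panel's near edge (px 333–464, row 314) lies on the predicted seated marks. Next I'll measure the window edges from the unobstructed first top picture.

```bash
python3 - <<'E'
from h import *
g=imaging.grab_frame('top');im=cv2.imread('pics/top0.png')
hsv=cv2.cvtColor(im,cv2.COLOR_BGR2HSV);m=((hsv[...,0]>22)&(hsv[...,0]<36)&(hsv[...,1]>150)).astype(np.float32)
red=(((hsv[...,0]<8)|(hsv[...,0]>172))&(hsv[...,1]>140)).astype(np.float32)
def s(a,pts):
    uv=proj(g,pts).astype(np.float32);return cv2.remap(a,uv[:,0].copy(),uv[:,1].copy(),cv2.INTER_LINEAR).ravel()
xs=np.arange(-.03,.16,.004)
for y in(-.06,-.03,0,.03,.06): print('y',y,''.join('#' if v>.5 else '.' for v in s(m,[jp(x,.12,y) for x in xs])))
ys=np.arange(-.09,.092,.004)
for x in(.0,.03,.05,.08): print('x',x,''.join('#' if v>.5 else '.' for v in s(m,[jp(x,.12,y) for y in ys])))
v,u=np.nonzero(red[110:150,230:285]);uv=np.c_[u+230,v+110];c=unproj(g,[uv.mean(0)],.11)[0];p=np.load('jig.npy');d=c[:2]-p[:2]
print('red n',len(uv),c,d@[np.cos(p[2]),np.sin(p[2])],d@[-np.sin(p[2]),np.cos(p[2])])
cv2.imwrite('pics/tz.png',cv2.resize(im[95:205,215:305],None,fx=6,fy=5,interpolation=cv2.INTER_CUBIC))
E
```

```text
y -0.06 .....######################################.....
y -0.03 .....###.....................##############.....
y 0 ......###......................###########......
y 0.03 .....####.....................############......
y 0.06 .....######################################.....
x 0.0 ....#########.#..##########..#############....
x 0.03 ....########......................########....
x 0.05 ....#######.......................#######.....
x 0.08 ....########......................#######.....
red n 50 [0.65977454 0.02378544 0.11      ] 0.04675009412165845 -0.0010703351819209286
```

View pics/tz.png

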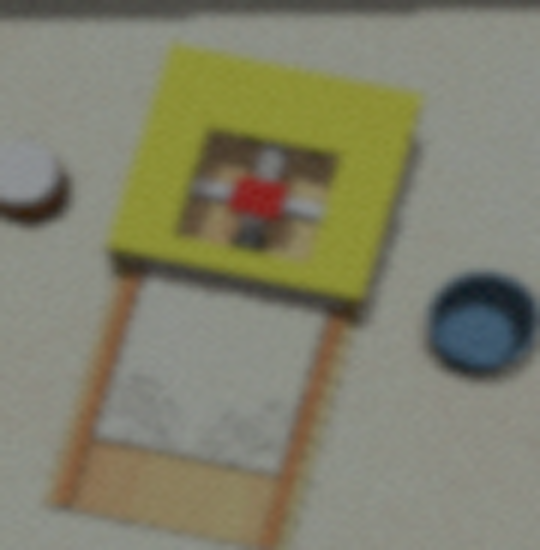

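```bash
python3 - <<'E'
from h import *
f=np.load('wf2.npy',allow_pickle=True).item();o=r.get_obs()
Rc=Ro.from_rotvec(o['orientation']).as_matrix();G=f['pixels'].max(2)
for zb in(.026,.034,.042):
  for x in(0.011,0,-.011):
    pts=[Rc@[x,y,.014-zb]+o['tcp_pos'] for y in np.arange(-.044,.045,.004)]
    uv=proj(f,pts).round().astype(int);print(zb,x,uv[0],''.join('#' if G[min(v,383),u]<60 else '.' for u,v in uv))
plan(jp(.045,.26),YAW)
E
```

```text
0.026 0.011 [154 247] ###......#.#.##........
0.026 0 [156 269] ##......####.###....##.
0.026 -0.011 [159 289] #######################
0.034 0.011 [147 257] .##......#.#.##......#.
0.034 0 [150 279] ##.###..########..###..
0.034 -0.011 [153 301] #######################
0.042 0.011 [140 267] #........###.##....##..
0.042 0 [144 291] ######################.
0.042 -0.011 [147 313] ###########.###########
off [-4.177e-01 -1.000e-04  9.050e-02] turn [-0.0002 -0.0014  0.0021]
```

{"method": "carry_out", "body": {"offset": [[-0.1,0,0.02],[-0.2,0,0.04],[-0.3,0,0.06],[-0.38,0,0.08],[-0.418,0,0.09],[-0.418,0,0.09],[-0.418,0,0.09]], "turn": [[0,0,0.001],[0,0,0.001],[0,0,0.001],[0,0,0.001],[0,0,0.001],[0,0,0.001],[0,0,0.001]]}}

```text
clock: 8.95
tcp_pos: [0.6583, 0.026, 0.2608]
orientation: [-0.428, -3.11, -0.001]
contact_force: [0.0, 0.4, -0.1]
grip_width: -0.0003
```

```bash
python3 - <<'E'
from h import *
plan(jp(.045,.140),YAW)
for c in('top','side'):
    f=imaging.grab_frame(c);cv2.imwrite(f'pics/{c}1.png',f['pixels'][:,:,::-1])
im=cv2.imread('pics/side1.png')[130:260,130:290];cv2.imwrite('pics/s1z.png',cv2.resize(im,None,fx=4,fy=4,interpolation=cv2.INTER_CUBIC))
E
```

```text
off [-0.0012 -0.0015  0.2416] turn [ 0.0002 -0.0015  0.0014]
```

View pics/s1z.png

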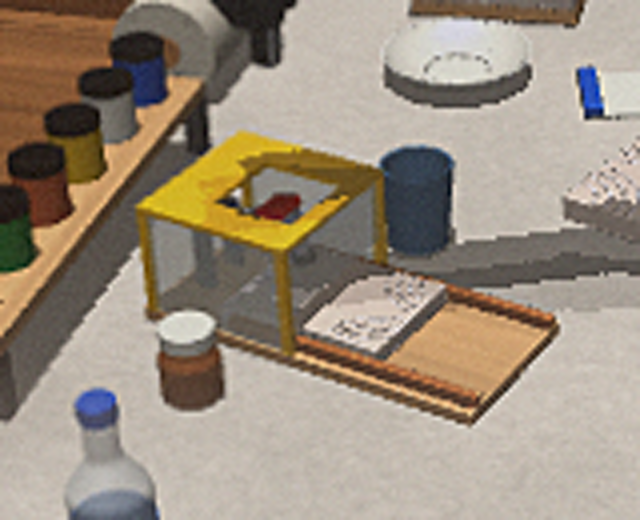

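Panel sits under the guard's front pane, and the lever is raised and visible in the window (275,205). Descending.

{"method": "carry_out", "body": {"offset": [[-0.001,-0.001,0.08],[-0.001,-0.001,0.16],[-0.001,-0.001,0.22],[-0.001,-0.001,0.242],[-0.001,-0.001,0.242]], "turn": [[0,0,0.001],[0,0,0.001],[0,0,0.001],[0,0,0.001],[0,0,0.001]]}}

```text
clock: 9.55
tcp_pos: [0.6581, 0.025, 0.1403]
orientation: [-0.43, -3.11, 0.001]
contact_force: [0.1, -0.1, 1.2]
grip_width: 0.0001
```

```bash
python3 -c "
from h import *
plan(jp(.045,.104),YAW)"
```

```text
off [-0.0005  0.0009  0.0725] turn [-0.0006 -0.0012  0.0005]
```

{"method": "carry_out", "body": {"offset": [[0,0,0.015],[0,0,0.03],[0,0,0.04],[0,0,0.05],[0,0,0.06],[0,0,0.066],[0,0,0.068],[0,0,0.068]], "turn": [[0,0,0],[0,0,0],[0,0,0],[0,0,0],[0,0,0],[0,0,0],[0,0,0],[0,0,0]]}}

```text
clock: 10.35
tcp_pos: [0.659, 0.0256, 0.1074]
orientation: [-0.431, -3.112, -0.001]
contact_force: [-0.8, 0.2, 2.7]
grip_width: 0.0002
```

{"method": "carry_out", "body": {"offset": [[0,0,0.002],[0,0,0.004],[0,0,0.004]], "turn": [[0,0,0],[0,0,0],[0,0,0]]}}

```text
clock: 10.65
tcp_pos: [0.6589, 0.0256, 0.1053]
orientation: [-0.431, -3.111, -0.001]
contact_force: [-3.2, 1.4, 3.9]
grip_width: -0.0002
```

{"method": "carry_out", "body": {"offset": [[0,0,0.002],[0,0,0.004],[0,0,0.004]], "turn": [[0,0,0],[0,0,0],[0,0,0]]}}

```text
clock: 10.95
tcp_pos: [0.6589, 0.0256, 0.104]
orientation: [-0.431, -3.111, -0.0]
contact_force: [-5.9, 0.9, 9.9]
grip_width: 0.0001
```

{"method": "carry_out", "body": {"offset": [[0,0,0.002],[0,0,0.004],[0,0,0.004]], "turn": [[0,0,0],[0,0,0],[0,0,0]]}}

```text
clock: 11.25
tcp_pos: [0.659, 0.0257, 0.1039]
orientation: [0.431, 3.112, -0.001]
contact_force: [-11.8, -1.0, 23.4]
grip_width: 0.0002
```

{"method": "carry_out", "body": {"offset": [[0,0,0.002],[0,0,0.004],[0,0,0.004]], "turn": [[0,0,0],[0,0,0],[0,0,0]]}}

```text
clock: 11.55
tcp_pos: [0.659, 0.0257, 0.1037]
orientation: [0.432, 3.111, -0.002]
contact_force: [-17.5, -0.8, 35.4]
grip_width: 0.0001
```

Stalled at tip height 90 mm, which is the end stop. Withdrawing straight up, then back.

{"method": "carry_out", "body": {"offset": [[0,0,-0.02],[0,0,-0.06],[0,0,-0.12],[0,0,-0.2],[0,0,-0.28],[0,0,-0.36],[0,0,-0.4],[0,0,-0.4]], "turn": [[0,0,0],[0,0,0],[0,0,0],[0,0,0],[0,0,0],[0,0,0],[0,0,0],[0,0,0]]}}

```text
clock: 12.35
tcp_pos: [0.6613, 0.0251, 0.303]
orientation: [0.432, 3.104, 0.002]
contact_force: [0.8, -0.3, -0.5]
grip_width: -0.0001
```

{"method": "carry_out", "body": {"offset": [[0.1,0,-0.02],[0.2,0,-0.04],[0.3,0,-0.06],[0.38,0,-0.06],[0.4,0,-0.06],[0.4,0,-0.06]], "turn": [[0,0,0],[0,0,0],[0,0,0],[0,0,0],[0,0,0],[0,0,0]]}}

```text
clock: 12.95
tcp_pos: [0.4657, 0.0791, 0.3285]
orientation: [0.431, 3.111, -0.003]
contact_force: [0.3, 0.4, 0.0]
grip_width: 0.0002
```

```bash
python3 - <<'E'
from h import *
np.set_printoptions(precision=4,suppress=True)
print(r.get_obs()['contact_force'],r.get_obs()['tcp_pos'])
for c in('top','side'):
    f=imaging.grab_frame(c);cv2.imwrite(f'pics/{c}2.png',f['pixels'][:,:,::-1])
    for q in('panel','lever_pad','guard','cup','jar','bottle','dish','comb','knife','block'):
        for d in look_for(q,c)[:2]:print(c,q,round(d['score'],2),w(f,d['xyz']))
a=cv2.imread('pics/side2.png')[140:250,150:280];cv2.imwrite('pics/s2z.png',cv2.resize(a,None,fx=5,fy=5,interpolation=cv2.INTER_CUBIC))
E
```

```text
[0.2956 0.4192 0.0092] [0.4657 0.0791 0.3285]
top panel 0.84 [0.165  0.3193 0.0205]
top panel 0.69 [ 0.3164 -0.2232  0.0238]
top lever_pad 0.53 [0.6596 0.0235 0.0949]
top lever_pad 0.26 [ 0.4425 -0.4536  0.0043]
top guard 0.69 [ 0.7058 -0.0009  0.1199]
top cup 0.53 [ 0.5784 -0.117   0.0288]
top jar 0.62 [0.6867 0.1695 0.0712]
top jar 0.22 [0.3862 0.4247 0.0279]
top bottle 0.96 [0.6279 0.4439 0.1323]
top bottle 0.34 [0.6902 0.0133 0.1209]
top dish 0.91 [ 0.6318 -0.4707  0.0149]
top comb 0.72 [ 0.4431 -0.45    0.0016]
top comb 0.41 [ 0.701  -0.0019  0.1241]
top knife 0.74 [0.4662 0.4953 0.008 ]
top block 0.68 [0.3862 0.4236 0.0311]
top block 0.3 [0.4614 0.4952 0.0052]
side panel 0.93 [0.5699 0.0523 0.0302]
side panel 0.65 [ 0.3135 -0.1996  0.023 ]
side lever_pad 0.44 [0.6778 0.0743 0.0917]
side guard 0.6 [0.6775 0.0707 0.0909]
side cup 0.88 [ 0.5657 -0.0892  0.0547]
side cup 0.34 [0.6778 0.0741 0.0882]
side jar 0.53 [0.6874 0.1911 0.0444]
side bottle 0.91 [0.6331 0.4726 0.1003]
side dish 0.55 [ 0.6315 -0.4888  0.0168]
side dish 0.52 [0.6325 0.4725 0.1003]
side comb 0.6 [ 0.4335 -0.4464  0.0052]
side knife 0.59 [0.4688 0.5036 0.0005]
side knife 0.59 [0.6253 0.0787 0.0581]
side block 0.78 [0.382  0.4419 0.0272]
```

View pics/s2z.png

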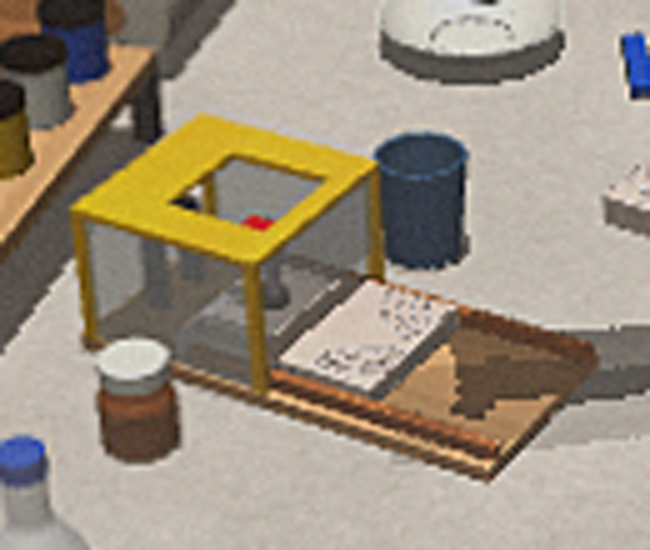

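The lever pad (258,222) now sits low in the window, its foot (275,290) stands over the panel, and the bystanders have not moved. Handing in.

```bash
python3 -c "
from h import *
print(r.hand_in(), r.get_obs()['clock'])"
```

```text
the job is handed in; nothing more can be done
the job is handed in; nothing more can be done
```

The panel is against the stop bar, the red lever is all the way down and the arm is clear. I handed the job in at about 13 s on the robot's clock; it gives no verdict.

- **Panel:** I pushed the smallest panel, the one in the jig, about 50 mm along the bed with shut fingertips. The push stalled at about 11 N with its near edge at x ≈ -91 mm in the jig's frame (-90 expected). A wrist picture afterwards showed the edge on the predicted seated marks.
- **Lever:** I pressed it down through the middle of the window until it stalled at about 35 N. That was 90 mm above the table, its stated end stop. I then withdrew straight up, and the side picture shows the lever still down with its foot over the panel.
- **Guard:** The only forces I read in the window came while pressing the pad, so nothing suggests the guard was touched. I did not check for contact in any other way.
- **Other objects:** The side and top cameras put every bystander within about 8 mm of where it started, roughly the networks' own scatter.

Two network reports disagreed with the rest. After the press, the top camera missed the seated panel, probably because the arm was above it. The side camera's lever-pad report landed on the guard, so I relied on the top camera's reading (95 mm), the picture and the stall height.

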